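Stand the washed centrifuge bucket mouth-down on its drying post

TASK

The washed centrifuge buckets are lying on their sides. Take the deep one (the longer of the two), turn it so its open mouth faces straight down, and lower it over the upright post of the drying stand until its rim sits flat on the stand's plate; set it down, do not drop it. Leave the short bucket lying where it is.

Things in the scene. Friction and masses are not known exactly. Their poses are not given: they have to be found in the camera images.
- deep_center (a point): Centre of the deep bucket: aluminium box 56 x 56 mm, 90 mm long, open at one end (mouth 46 x 46, 82 deep; dark line round it by the mouth), 0.3 kg. Axes turn with it: x lengthwise, out of the mouth (rim at +45 mm, closed bottom at -45 mm); y, z square to its sides. Starts lying on a fixed 20 mm pad, centre 48 mm over the table, z up, mouth level, towards the robot's left (+y); y sides free to grip.
- short_center (a point): Centre of the short bucket: same material and 56 x 56 mm section but only 55 mm long, lying on its side on another such pad (black, 120 x 90 mm); x points out of its mouth. Not to be moved.
- stand_seat (a point): Drying stand, fixed: steel plate 120 x 120 x 8 mm on the table with one upright round post in its middle, 14 mm thick, 45 mm tall above the plate, tip tapered. The point is at the post's foot on the plate's top; z up, x and y along the plate's edges. The deep bucket seated mouth-down has its centre 45 mm above it, with 16 mm of play sideways, at any yaw.
Things that resemble listed ones, but are neither listed nor needed, are in the scene too. Of the things shaped like the part that bears stand_seat, the bare steel one is meant.

How it is judged:
By the outcome, as a careful person would: the job done as asked, in the order asked, and still so for the second after the job is handed in, with the robot touching nothing.
It also fails if it takes over 42 s, if anything falls off the work surface, if the arm or the gripper's body presses on something with over 40 N, if the wrist force passes 120 N, or if a joint passes its speed limit or range.

ROBOT

A 6-joint arm with a two-finger parallel gripper is mounted at the origin on the work surface. World frame = base frame: x ahead of the robot, y to its left, z up, the work surface at z = 0. Lengths are in mm, angles in degrees, forces in N, time in s.
With the tool pointing down it reaches from about 300 to 850 mm from the base axis. Payload 4.2 kg.
Tool frame: the origin (TCP) lies midway between the tips of the shut fingers; the grasp point (between the pads) lies 19 mm behind it; z points along the fingers, y is the direction in which the jaws open and shut (so a half turn about z gives the same grasp; the last joint's range is limited). The gripper opens to 91 mm and grips with 3 to 60 N. Pads are 32 mm wide; open, the fingers measure 118 mm over their backs; the gripper's body (76 mm by 178 mm) begins 60 mm behind the grasp point.
Start: joints at [70.989, 18.312, 89.639, -0, 72.044, -1.146], TCP at [176.397, 547.291, 213.976] pointing down, gripper open.
Joint ranges: [-177.97, 177.97], [-48.28, 115.42], [12.27, 149.76], [-77.06, 257.06], [2.81, 150.46], [-146.56, 146.56]. Speed limits (degrees/s): [147.25, 147.25, 180, 180, 180, 180].

INTERFACE

Orientations are given as [roll, pitch, yaw] about the fixed x, y, z axes, in that order (R = Rz(yaw) Ry(pitch) Rx(roll)).
In Python, from workcell import env gives the robot as it stands.
- The arm moves only by the shell command python3 -m jog 'ROWS' [FORCE]. ROWS is JSON, a list of rows, each an object of numbers: "dx", "dy", "dz": the shift along the world's x, y, z in m; "wx", "wy", "wz": the turn, a rotation vector about the world's x, y, z in rad; "grip": the gripper's target within -1 to 1 (shut at 1, half-way at 0, fully open at -1). In form: [{"dx": .., "dy": .., "dz": .., "wx": .., "wy": .., "wz": .., "grip": ..}, ...]. A call has 1 to 10 rows; each row shifts and turns the commanded pose from where the row before left it; what a row does not reach is not made up. A row lasts 1/10 s, in which the tool goes at most 50 mm and 8.59 degrees, less where a joint would pass 70% of its speed; a pose out of reach is approached as far as the arm can. A call with a gripper value outside its range is refused whole. The fingers move at their own pace and stop on an object; FORCE is the grip in N (left out, the last holds). Time passes only in rows, so rows that do not move let the fingers close. It gives the time, the measured TCP pose, the force and the opening at its end, in the units of the state.
- env.state(): the state, without advancing time (a new reading comes with each control period).
- env.grab_frame(name): name is "scene" or "top" or "wrist"; returns the picture (480x640x3 uint8, red, green, blue); there is no depth.
- env.get_calibration(name): a dict with "fx", "fy", "cx", "cy" (pixels), "R" (3x3) and "t" (3): a world point X has camera coordinates R X + t. Camera axes: x right, y down, z forward; pixel columns grow to the right and rows downward; lengths in mm; the calibration is good to about 2 mm. A picture is of the moment at which its call begins: read the wrist's pose just before it. get_calibration takes no time and is no camera call; for the wrist camera it gives the pose at the moment of the call.
- env.job_done(): hands the job in, once; it reports no verdict.
The state is a dict: "time_s": time; "qpos": joint angles; "qvel": joint speeds; "effort": joint torques, N m; "ee_pos": TCP position; "ee_rot": TCP orientation; "force": force on the tool from outside, world axes, zero at the start; "torque": the same for the moment, N m; "gripper_width": finger opening in mm.
Only numpy, scipy, OpenCV 4.12 (cv2) and the standard library are available. Lean on these libraries where they do the work, as an engineer would, in place of code of your own. Each camera call takes 0.05 s, during which the arm holds its last target. There are 200 camera calls.

## Working session

There is one attempt and no reset: what is moved stays moved. The work goes in short steps, Python scripts to look and compute and a shell command to move; the robot and the scene stay as the last step left them, time stands still between calls to the robot, and variables do not carry over. Pictures are saved under pics/ and viewed, about 8 in all and at most 12, crops included, and the job is handed in when it is done.

```bash
mkdir -p pics; cat > h.py <<'E'
import numpy as np,cv2
from workcell import env
def snap(n,f):
    c=env.get_calibration(n); im=env.grab_frame(n); cv2.imwrite('pics/'+f,im[...,::-1]); return im,c
def ray(c,u,v):
    R=np.array(c['R']);t=np.array(c['t']); d=R.T@np.array([(u-c['cx'])/c['fx'],(v-c['cy'])/c['fy'],1]); return -R.T@t,d
def onz(c,u,v,z):
    o,d=ray(c,u,v); return o+d*(z-o[2])/d[2]
def tri(c1,p1,c2,p2):
    o1,d1=ray(c1,*p1);o2,d2=ray(c2,*p2); s=np.linalg.lstsq(np.c_[d1,-d2],o2-o1,rcond=None)[0]
    a=o1+d1*s[0];b=o2+d2*s[1]; return (a+b)/2,np.linalg.norm(a-b)
def proj(c,X):
    p=np.array(c['R'])@np.array(X)+np.array(c['t']); return c['fx']*p[0]/p[2]+c['cx'],c['fy']*p[1]/p[2]+c['cy']
E
python3 - <<'E'
from h import *
for n in('top','scene'): im,c=snap(n,n+'1.png')
E
```

```text
(no output)
```

View pics/top1.png

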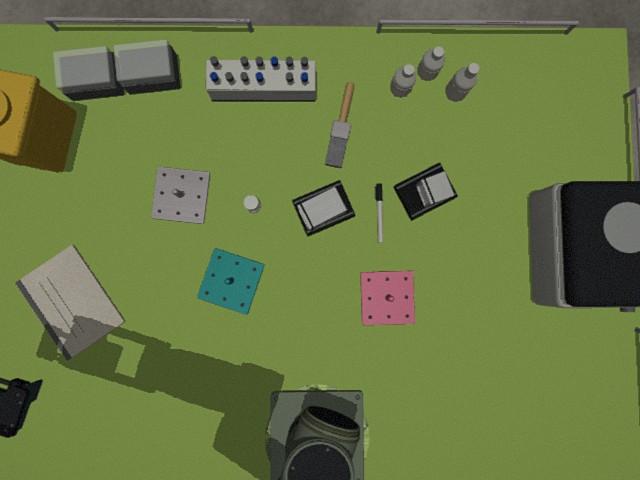

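View pics/scene1.png

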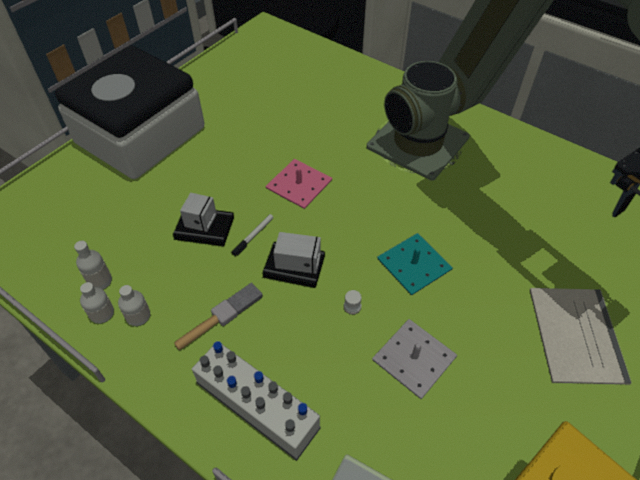

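Top view, robot at the bottom and +y to the left:
- **Buckets:** (323,208) is long with its dark line on the left end. (432,190) is short. The deep one is (323,208).
- **Stands:** grey (181,195), teal (231,281), pink (388,298). The bare steel one is (181,195), seen at (415,357) in the scene view.

I'll confirm these in one enlarged crop.

```bash
python3 - <<'E'
from h import *
t=cv2.imread('pics/top1.png');s=cv2.imread('pics/scene1.png')
r=lambda i,x,y,w,h:cv2.resize(i[y:y+h,x:x+w],(400,300),interpolation=cv2.INTER_CUBIC)
cv2.imwrite('pics/crop1.png',np.vstack([np.hstack([r(t,285,170,80,60+0),r(t,140,160,80,60+0)]) if 0 else np.hstack([r(t,283,178,80,60),r(t,141,159,88,66)]),np.hstack([r(s,254,223,80,60),r(s,367,318,96,72)])]))
E
```

```text
(no output)
```

View pics/crop1.png

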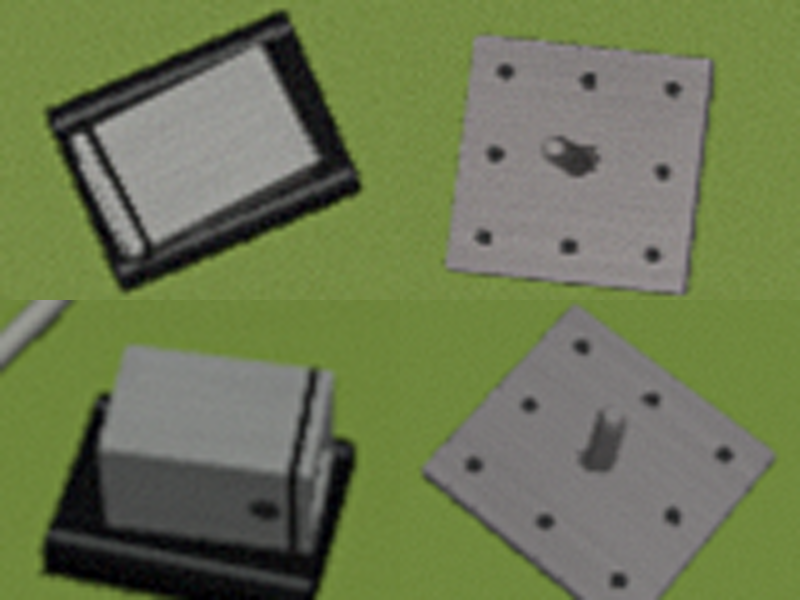

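The crop confirms it: the top-left box has the dark line by its left (+y) end and proportions of about 90:56. The stand is bare grey steel with a post. Next I triangulate the corners by hand from the crop.

```bash
python3 - <<'E'
from h import *
T=env.get_calibration('top');S=env.get_calibration('scene')
tb=[(265,42),(322,160),(125,262),(70,138)]; sb=[(103,145),(125,45),(330,70),(316,172)]
P=[]
for a,b in zip(tb,sb):
    p,e=tri(T,(283+a[0]/5,178+a[1]/5),S,(254+b[0]/5,223+b[1]/5));P.append(p);print(p.round(1),round(e,1))
P=np.array(P);m=P.mean(0);ax=(P[2]+P[3]-P[0]-P[1])/2;print('c',m,'L',np.linalg.norm(ax),'W',np.linalg.norm(P[0]-P[1]),'yaw',np.degrees(np.arctan2(ax[1],ax[0])))
Q=np.array([onz(T,283+a[0]/5,178+a[1]/5,76) for a in tb]);ax=(Q[2]+Q[3]-Q[0]-Q[1])/2;print('onz',Q.mean(0),np.linalg.norm(ax),np.degrees(np.arctan2(ax[1],ax[0])))
t=lambda a:(141+a[0]/4.545,159+a[1]/4.545); s=lambda a:(367+a[0]/4.167,318+a[1]/4.167)
# plate centre: world view: top corners TL(+x+y) TR(+x-y) BR BL ; scene: top=(-x,?)...
C=np.array([onz(T,*t(a),8) for a in[(75,36),(312,58),(286,293),(46,268)]]);print('plate',C.round(1),C.mean(0))
D=np.array([onz(S,*s(a),8) for a in[(172,5),(375,157),(23,170)]]);print('scene plate',D.round(1),(D[1]+D[2])/2)
print('tip',tri(T,t((153,147)),S,s((213,108))))
print(env.state()['ee_rot'],env.state()['force'])
W=env.get_calibration('wrist');print(W)
E
```

```text
[548.4 -42.6  74.1] 5.9
[498.7 -68.7  70.7] 1.7
[456.5  13.8  72. ] 4.5
[507.6  40.   76.7] 2.5
c [502.78417608 -14.38787191  73.38205657] L 92.44179813600002 W 56.192466242908445 yaw 116.68506760666992
onz [502.83185629 -14.83184756  76.        ] 94.39519588419094 116.70703356553715
plate [[608.2 357.5   8. ]
 [596.9 239.4   8. ]
 [478.3 251.3   8. ]
 [491.3 370.    8. ]] [543.67602427 304.54179316   8.        ]
scene plate [[481.8 254.9   8. ]
 [495.1 373.9   8. ]
 [598.7 243.4   8. ]] [546.90613488 308.61746891   8.        ]
tip (array([543.24604372, 305.58538831,  55.04266322]), np.float64(1.2989718139317743))
[-1.79907695e+02 -9.76852854e-04  1.62136587e+02] [-0.27131019  0.33975141  0.01014272]
{'fx': 401.4591391518382, 'fy': 401.4591391518382, 'cx': 321.9346659271311, 'cy': 238.60071960842558, 'R': array([[ 0.3080185 ,  0.95137964, -0.00117193],
       [ 0.92373264, -0.29877226,  0.23969387],
       [ 0.22768973, -0.07491269, -0.97084781]]), 't': array([-573.02795471,  -26.22804459,  389.23124687])}
```

```bash
cat > plan.py <<'E'
import numpy as np
from scipy.spatial.transform import Rotation as Ro
Z=np.array([0,0,1.]);D=np.radians
def tool(B,th,s):
    z=B@[np.sin(th),0,-np.cos(th)];y=s*B[:,1];return np.c_[np.cross(y,z),y,z]
def B0(yaw): m=np.array([np.cos(D(yaw)),np.sin(D(yaw)),0]);return np.c_[m,np.cross(Z,m),Z]
def Bf(hd): h=np.array([np.cos(D(hd)),np.sin(D(hd)),0]);return np.c_[-Z,np.cross(h,Z),-h]
def wrist(R,tcp,s23,L=230):
    w=tcp-L*R[:,2];j1=np.degrees(np.arctan2(w[1],w[0]))
    M=(Ro.from_euler('ZY',[j1,s23],degrees=True).inv()*Ro.from_matrix(R)*Ro.from_euler('z',-90,degrees=True))
    a=M.as_euler('ZYZ',degrees=True);return np.r_[j1,a].round(0),w.round(0)
E
python3 - <<'E'
from plan import *
for th in(25,40):
  for s in(1,-1):
    t=D(th)
    for s23 in(90,120):print(th,s,'grasp',s23,*wrist(tool(B0(116.7),t,s),np.array([503,-14,50.]),s23))
    for hd in(-63,-30,0,30,60,90,120):print(th,s,'  place',hd,[list(wrist(tool(Bf(hd),t,s),np.array([545,306,70.]),q)[0]) for q in(80,110)],wrist(tool(Bf(hd),t,s),np.array([545,306,70.]),80)[1])
E
```

```text
25 1 grasp 90 [-10.  20. 105. 146.] [ 547. -101.  258.]
25 1 grasp 120 [-10.  20.  77. 135.] [ 547. -101.  258.]
25 1   place -63 [[np.float64(48.0), np.float64(-67.0), np.float64(113.0), np.float64(179.0)], [np.float64(48.0), np.float64(-59.0), np.float64(99.0), np.float64(-153.0)]] [450. 492. 167.]
25 1   place -30 [[np.float64(48.0), np.float64(-63.0), np.float64(84.0), np.float64(166.0)], [np.float64(48.0), np.float64(-69.0), np.float64(72.0), np.float64(-166.0)]] [364. 410. 167.]
25 1   place 0 [[np.float64(42.0), np.float64(-49.0), np.float64(54.0), np.float64(145.0)], [np.float64(42.0), np.float64(-75.0), np.float64(39.0), np.float64(-179.0)]] [337. 306. 167.]
25 1   place 30 [[np.float64(29.0), np.float64(2.0), np.float64(35.0), np.float64(88.0)], [np.float64(29.0), np.float64(11.0), np.float64(5.0), np.float64(79.0)]] [364. 202. 167.]
25 1   place 60 [[np.float64(16.0), np.float64(50.0), np.float64(55.0), np.float64(34.0)], [np.float64(16.0), np.float64(75.0), np.float64(41.0), np.float64(-2.0)]] [441. 125. 167.]
25 1   place 90 [[np.float64(10.0), np.float64(64.0), np.float
[... 3842 characters left out ...]
oat64(1.0), np.float64(50.0), np.float64(-91.0)], [np.float64(29.0), np.float64(2.0), np.float64(20.0), np.float64(-93.0)]] [392. 218. 218.]
40 -1   place 60 [[np.float64(19.0), np.float64(35.0), np.float64(63.0), np.float64(-137.0)], [np.float64(19.0), np.float64(51.0), np.float64(41.0), np.float64(-163.0)]] [457. 153. 218.]
40 -1   place 90 [[np.float64(13.0), np.float64(48.0), np.float64(86.0), np.float64(-164.0)], [np.float64(13.0), np.float64(54.0), np.float64(67.0), np.float64(172.0)]] [545. 130. 218.]
40 -1   place 120 [[np.float64(14.0), np.float64(51.0), np.float64(109.0), np.float64(177.0)], [np.float64(14.0), np.float64(47.0), np.float64(89.0), np.float64(154.0)]] [633. 153. 218.]
```

```bash
cat >> plan.py <<'E'
def go(st,tcp,R):
    p=np.array(st['ee_pos']);R0=Ro.from_euler('xyz',st['ee_rot'],degrees=True)
    rv=(Ro.from_matrix(R)*R0.inv()).as_rotvec();d=(np.array(tcp)-p)/1000
    print('d',d.round(4),'rv',rv.round(4),'n>=',int(np.ceil(max(np.linalg.norm(d)/.05,np.linalg.norm(rv)/.15))))
def gtcp(C,B,R,off=(-15,0,6),back=0): return np.array(C)+B@off+(19-back)*R[:,2]
E
python3 - <<'E'
from plan import *
from h import *
B=B0(116.7);R=tool(B,D(40),-1);t=gtcp([503,-14.5,48],B,R,back=130);print(t,R)
go(env.state(),t,R)
E
```

```text
[541.79843703 -91.6421054  139.03093319] [[-0.34419832  0.89337139 -0.28881669]
 [ 0.68436219  0.449319    0.57424806]
 [ 0.64278761 -0.         -0.76604444]]
d [ 0.3656 -0.6385 -0.0742] rv [ 0.4671  0.5429 -0.7604] n>= 15
```

```bash
R='{"dx":0.0183,"dy":-0.0319,"dz":-0.0037,"wx":0.0234,"wy":0.0271,"wz":-0.038,"grip":-1}'
python3 -m jog '[{"dx":0.0183,"dy":-0.0319,"dz":-0.0037,"wx":0.0234,"wy":0.0271,"wz":-0.038,"grip":-1},{"dx":0.0183,"dy":-0.0319,"dz":-0.0037,"wx":0.0234,"wy":0.0271,"wz":-0.038},{"dx":0.0183,"dy":-0.0319,"dz":-0.0037,"wx":0.0234,"wy":0.0271,"wz":-0.038},{"dx":0.0183,"dy":-0.0319,"dz":-0.0037,"wx":0.0234,"wy":0.0271,"wz":-0.038},{"dx":0.0183,"dy":-0.0319,"dz":-0.0037,"wx":0.0234,"wy":0.0271,"wz":-0.038},{"dx":0.0183,"dy":-0.0319,"dz":-0.0037,"wx":0.0234,"wy":0.0271,"wz":-0.038},{"dx":0.0183,"dy":-0.0319,"dz":-0.0037,"wx":0.0234,"wy":0.0271,"wz":-0.038},{"dx":0.0183,"dy":-0.0319,"dz":-0.0037,"wx":0.0234,"wy":0.0271,"wz":-0.038},{"dx":0.0183,"dy":-0.0319,"dz":-0.0037,"wx":0.0234,"wy":0.0271,"wz":-0.038},{"dx":0.0183,"dy":-0.0319,"dz":-0.0037,"wx":0.0234,"wy":0.0271,"wz":-0.038}]'
python3 -m jog '[{"dx":0.0183,"dy":-0.0319,"dz":-0.0037,"wx":0.0234,"wy":0.0271,"wz":-0.038},{"dx":0.0183,"dy":-0.0319,"dz":-0.0037,"wx":0.0234,"wy":0.0271,"wz":-0.038},{"dx":0.0183,"dy":-0.0319,"dz":-0.0037,"wx":0.0234,"wy":0.0271,"wz":-0.038},{"dx":0.0183,"dy":-0.0319,"dz":-0.0037,"wx":0.0234,"wy":0.0271,"wz":-0.038},{"dx":0.0183,"dy":-0.0319,"dz":-0.0037,"wx":0.0234,"wy":0.0271,"wz":-0.038},{"dx":0.0183,"dy":-0.0319,"dz":-0.0037,"wx":0.0234,"wy":0.0271,"wz":-0.038},{"dx":0.0183,"dy":-0.0319,"dz":-0.0037,"wx":0.0234,"wy":0.0271,"wz":-0.038},{"dx":0.0183,"dy":-0.0319,"dz":-0.0037,"wx":0.0234,"wy":0.0271,"wz":-0.038},{"dx":0.0183,"dy":-0.0319,"dz":-0.0037,"wx":0.0234,"wy":0.0271,"wz":-0.038},{"dx":0.0183,"dy":-0.0319,"dz":-0.0037,"wx":0.0234,"wy":0.0271,"wz":-0.038}]'
python3 -m jog '[{"dx":0},{"dx":0}]'
python3 - <<'E'
from plan import *
from h import *
im,c=snap('wrist','w1.png');print(env.state()['qpos'])
B=B0(116.7);R=tool(B,D(40),-1);go(env.state(),gtcp([503,-14.5,48],B,R,back=130),R)
E
```

```text
[ 7.09886126e+01  1.83417714e+01  8.96893953e+01 -9.72506741e-04
  7.20444836e+01 -1.14461983e+00]
d [ 0.3655 -0.6386 -0.0743] rv [ 0.4669  0.543  -0.7603] n>= 15invalid input
invalid input
invalid input
```

View pics/w1.png

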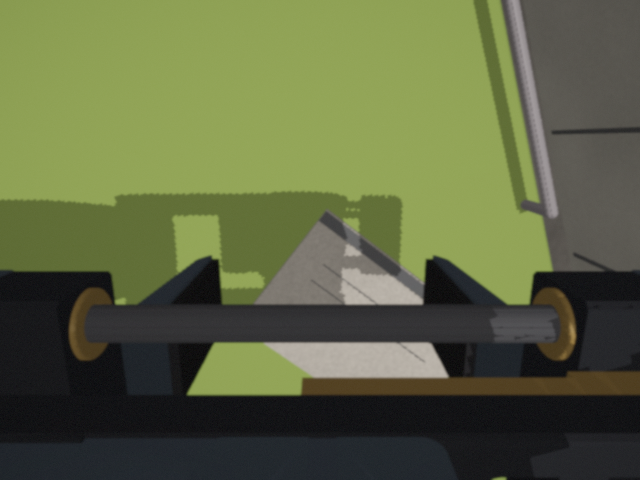

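The moves were refused and the arm is still at the start, so the wrist picture only shows the tray below it. Rows probably need every key, so I'll retry with full rows.

```bash

python3 -m jog '[{"dx":0.0183,"dy":-0.0319,"dz":-0.0037,"wx":0.0234,"wy":0.0271,"wz":-0.038,"grip":-1},{"dx":0.0183,"dy":-0.0319,"dz":-0.0037,"wx":0.0234,"wy":0.0271,"wz":-0.038,"grip":-1},{"dx":0.0183,"dy":-0.0319,"dz":-0.0037,"wx":0.0234,"wy":0.0271,"wz":-0.038,"grip":-1},{"dx":0.0183,"dy":-0.0319,"dz":-0.0037,"wx":0.0234,"wy":0.0271,"wz":-0.038,"grip":-1},{"dx":0.0183,"dy":-0.0319,"dz":-0.0037,"wx":0.0234,"wy":0.0271,"wz":-0.038,"grip":-1},{"dx":0.0183,"dy":-0.0319,"dz":-0.0037,"wx":0.0234,"wy":0.0271,"wz":-0.038,"grip":-1},{"dx":0.0183,"dy":-0.0319,"dz":-0.0037,"wx":0.0234,"wy":0.0271,"wz":-0.038,"grip":-1},{"dx":0.0183,"dy":-0.0319,"dz":-0.0037,"wx":0.0234,"wy":0.0271,"wz":-0.038,"grip":-1},{"dx":0.0183,"dy":-0.0319,"dz":-0.0037,"wx":0.0234,"wy":0.0271,"wz":-0.038,"grip":-1},{"dx":0.0183,"dy":-0.0319,"dz":-0.0037,"wx":0.0234,"wy":0.0271,"wz":-0.038,"grip":-1}]' && 
python3 -m jog '[{"dx":0.0183,"dy":-0.0319,"dz":-0.0037,"wx":0.0234,"wy":0.0271,"wz":-0.038,"grip":-1},{"dx":0.0183,"dy":-0.0319,"dz":-0.0037,"wx":0.0234,"wy":0.0271,"wz":-0.038,"grip":-1},{"dx":0.0183,"dy":-0.0319,"dz":-0.0037,"wx":0.0234,"wy":0.0271,"wz":-0.038,"grip":-1},{"dx":0.0183,"dy":-0.0319,"dz":-0.0037,"wx":0.0234,"wy":0.0271,"wz":-0.038,"grip":-1},{"dx":0.0183,"dy":-0.0319,"dz":-0.0037,"wx":0.0234,"wy":0.0271,"wz":-0.038,"grip":-1},{"dx":0.0183,"dy":-0.0319,"dz":-0.0037,"wx":0.0234,"wy":0.0271,"wz":-0.038,"grip":-1},{"dx":0.0183,"dy":-0.0319,"dz":-0.0037,"wx":0.0234,"wy":0.0271,"wz":-0.038,"grip":-1},{"dx":0.0183,"dy":-0.0319,"dz":-0.0037,"wx":0.0234,"wy":0.0271,"wz":-0.038,"grip":-1},{"dx":0.0183,"dy":-0.0319,"dz":-0.0037,"wx":0.0234,"wy":0.0271,"wz":-0.038,"grip":-1},{"dx":0.0183,"dy":-0.0319,"dz":-0.0037,"wx":0.0234,"wy":0.0271,"wz":-0.038,"grip":-1}]' && python3 -m jog '[{"dx":0,"dy":0,"dz":0,"wx":0,"wy":0,"wz":0,"grip":-1},{"dx":0,"dy":0,"dz":0,"wx":0,"wy":0,"wz":0,"grip":-1}]' && 
python3 - <<'E'
from plan import *
from h import *
im,c=snap('wrist','w2.png');print(env.state()['qpos'])
B=B0(116.7);R=tool(B,D(40),-1);go(env.state(),gtcp([503,-14.5,48],B,R,back=130),R)
for q in[(-45,28,28),(-45,-28,28),(45,28,28),(45,-28,28)]: print(proj(c,np.array([503,-14.5,48])+B@q))
E
```

```text
time_s: 1.15
ee_pos: [359.9, 226.9, 176.9]
ee_rot: [175.6, -20.0, 140.8]
force: [0.4, 1.0, -0.3]
gripper_width: 91.5
time_s: 2.15
ee_pos: [543.0, -92.2, 139.5]
ee_rot: [179.9, -40.1, 116.6]
force: [0.5, -0.6, -0.1]
gripper_width: 91.2
time_s: 2.35
ee_pos: [542.2, -91.2, 139.1]
ee_rot: [179.9, -40.1, 116.6]
force: [-0.3, 0.5, 0.1]
gripper_width: 91.2
[-24.8972609   35.75319936  83.20570035  23.73274435  93.99047227
 -57.00756455]
d [-0.0002 -0.0014 -0.0007] rv [-0.0019  0.0013  0.001 ] n>= 1
(np.float64(277.8114735688917), np.float64(260.9859353486329))
(np.float64(365.3653665109802), np.float64(260.7432410026793))
(np.float64(283.29791179677716), np.float64(148.6416902292462))
(np.float64(359.11388632888946), np.float64(148.48810689018325))
```

View pics/w2.png

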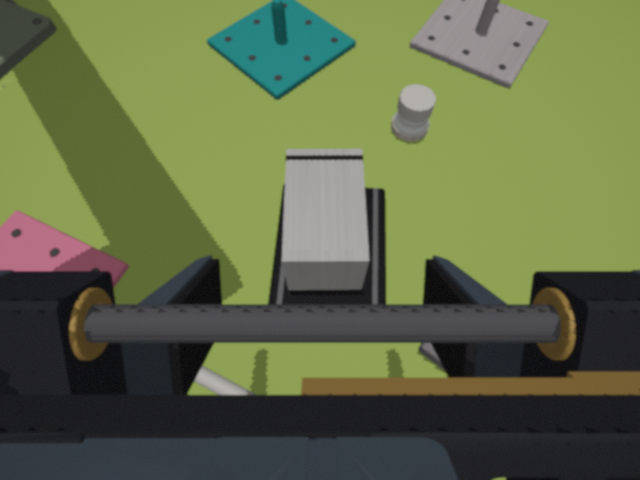

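The wrist view matches the predicted corners within about 5 px: edges at (284,264)–(368,264) and (286,150)–(362,150), dark line at the far end. I correct by 2.7 mm sideways and descend along the tool axis, then close.

```bash

python3 -m jog '[{"dx":-0.0044,"dy":0.0093,"dz":-0.0125,"wx":0,"wy":0,"wz":0,"grip":-1},{"dx":-0.0044,"dy":0.0093,"dz":-0.0125,"wx":0,"wy":0,"wz":0,"grip":-1},{"dx":-0.0044,"dy":0.0093,"dz":-0.0125,"wx":0,"wy":0,"wz":0,"grip":-1},{"dx":-0.0044,"dy":0.0093,"dz":-0.0125,"wx":0,"wy":0,"wz":0,"grip":-1},{"dx":-0.0044,"dy":0.0093,"dz":-0.0125,"wx":0,"wy":0,"wz":0,"grip":-1},{"dx":-0.0044,"dy":0.0093,"dz":-0.0125,"wx":0,"wy":0,"wz":0,"grip":-1},{"dx":-0.0044,"dy":0.0093,"dz":-0.0125,"wx":0,"wy":0,"wz":0,"grip":-1},{"dx":-0.0044,"dy":0.0093,"dz":-0.0125,"wx":0,"wy":0,"wz":0,"grip":-1},{"dx":0,"dy":0,"dz":0,"wx":0,"wy":0,"wz":0,"grip":-1}]' &&
python3 -m jog '[{"dx":0,"dy":0,"dz":0,"wx":0,"wy":0,"wz":0,"grip":1},{"dx":0,"dy":0,"dz":0,"wx":0,"wy":0,"wz":0,"grip":1},{"dx":0,"dy":0,"dz":0,"wx":0,"wy":0,"wz":0,"grip":1},{"dx":0,"dy":0,"dz":0,"wx":0,"wy":0,"wz":0,"grip":1},{"dx":0,"dy":0,"dz":0,"wx":0,"wy":0,"wz":0,"grip":1},{"dx":0,"dy":0,"dz":0,"wx":0,"wy":0,"wz":0,"grip":1},{"dx":0,"dy":0,"dz":0,"wx":0,"wy":0,"wz":0,"grip":1},{"dx":0,"dy":0,"dz":0,"wx":0,"wy":0,"wz":0,"grip":1}]' 45
```

```text
time_s: 3.3
ee_pos: [504.9, -13.8, 40.0]
ee_rot: [180.0, -40.1, 116.8]
force: [-0.5, -0.1, 0.4]
gripper_width: 90.9
time_s: 4.1
ee_pos: [507.4, -16.6, 40.2]
ee_rot: [179.8, -40.0, 116.8]
force: [0.8, -2.5, 3.2]
gripper_width: 55.8
```

Gripped at 55.8 mm. Lift 180 mm, then check.

```bash

python3 -m jog '[{"dx":0,"dy":0,"dz":0.01,"wx":0,"wy":0,"wz":0,"grip":1},{"dx":0,"dy":0,"dz":0.02,"wx":0,"wy":0,"wz":0,"grip":1},{"dx":0,"dy":0,"dz":0.03,"wx":0,"wy":0,"wz":0,"grip":1},{"dx":0,"dy":0,"dz":0.03,"wx":0,"wy":0,"wz":0,"grip":1},{"dx":0,"dy":0,"dz":0.03,"wx":0,"wy":0,"wz":0,"grip":1},{"dx":0,"dy":0,"dz":0.03,"wx":0,"wy":0,"wz":0,"grip":1},{"dx":0,"dy":0,"dz":0.02,"wx":0,"wy":0,"wz":0,"grip":1},{"dx":0,"dy":0,"dz":0.01,"wx":0,"wy":0,"wz":0,"grip":1},{"dx":0,"dy":0,"dz":0,"wx":0,"wy":0,"wz":0,"grip":1}]' && python3 - <<'E'
from plan import *
from h import *
print(env.state()['qpos'].round(1) if hasattr(env.state()['qpos'],'round') else env.state()['qpos'])
B=Bf(-63.3);R1=tool(B,D(40),-1);go(env.state(),env.state()['ee_pos'],R1)
for hd in(-30,-20,-10): print(hd,wrist(tool(Bf(hd),D(40),-1),gtcp([545,306,53],Bf(hd),tool(Bf(hd),D(40),-1)),90))
E
```

```text
time_s: 5.0
ee_pos: [507.5, -16.4, 220.7]
ee_rot: [179.7, -39.9, 116.8]
force: [-0.3, -0.2, -3.5]
gripper_width: 55.7
[-20.2  26.8  86.9  26.4  96.8 -51. ]
d [0. 0. 0.] rv [-1.4032 -0.7014 -0.0023] n>= 11
-30 (array([ 44., -49.,  78., -10.]), array([400., 390., 204.]))
-20 (array([ 43., -47.,  70., -18.]), array([387., 363., 204.]))
-10 (array([ 41., -43.,  61., -27.]), array([380., 335., 204.]))
```

```bash

python3 -m jog '[{"dx":0,"dy":0.015,"dz":0,"wx":-0.117,"wy":-0.0585,"wz":0,"grip":1},{"dx":0,"dy":0.015,"dz":0,"wx":-0.117,"wy":-0.0585,"wz":0,"grip":1},{"dx":0,"dy":0.015,"dz":0,"wx":-0.117,"wy":-0.0585,"wz":0,"grip":1},{"dx":0,"dy":0.015,"dz":0,"wx":-0.117,"wy":-0.0585,"wz":0,"grip":1},{"dx":0,"dy":0.015,"dz":0,"wx":-0.117,"wy":-0.0585,"wz":0,"grip":1},{"dx":0,"dy":0.015,"dz":0,"wx":-0.117,"wy":-0.0585,"wz":0,"grip":1}]' && python3 -m jog '[{"dx":0,"dy":0.015,"dz":0,"wx":-0.117,"wy":-0.0585,"wz":0,"grip":1},{"dx":0,"dy":0.015,"dz":0,"wx":-0.117,"wy":-0.0585,"wz":0,"grip":1},{"dx":0,"dy":0.015,"dz":0,"wx":-0.117,"wy":-0.0585,"wz":0,"grip":1},{"dx":0,"dy":0.015,"dz":0,"wx":-0.117,"wy":-0.0585,"wz":0,"grip":1},{"dx":0,"dy":0.015,"dz":0,"wx":-0.117,"wy":-0.0585,"wz":0,"grip":1},{"dx":0,"dy":0.015,"dz":0,"wx":-0.117,"wy":-0.0585,"wz":0,"grip":1},{"dx":0,"dy":0,"dz":0,"wx":0,"wy":0,"wz":0,"grip":1}]' && python3 - <<'E'
from plan import *
from h import *
print(env.state()['qpos'])
for hd in(-30,-20):
  B=Bf(hd);R1=tool(B,D(40),-1);t=gtcp([545,306,133],B,R1);print(hd,t);go(env.state(),t,R1)
E
```

```text
time_s: 5.6
ee_pos: [506.1, 74.1, 219.0]
ee_rot: [-180.0, 5.2, 116.7]
force: [0.8, 0.0, -4.2]
gripper_width: 55.9
time_s: 6.3
ee_pos: [504.9, 167.0, 214.5]
ee_rot: [-179.0, 49.9, 117.8]
force: [-0.0, -0.6, -4.3]
gripper_width: 55.6
[ 44.30134388  22.53251766 101.87959027 -47.70228754  80.17722142
  36.30085277]
-30 [552.40871259 301.72257779 135.78703542]
d [ 0.0475  0.1347 -0.0787] rv [ 0.0071 -0.0089  0.5753] n>= 4
-20 [553.03892417 303.07407089 135.78703542]
d [ 0.0481  0.1361 -0.0787] rv [ 0.0079 -0.0083  0.7498] n>= 5
```

```bash

python3 -m jog '[{"dx":0.006,"dy":0.017,"dz":-0.0098,"wx":0.001,"wy":-0.001,"wz":0.0937,"grip":1},{"dx":0.006,"dy":0.017,"dz":-0.0098,"wx":0.001,"wy":-0.001,"wz":0.0937,"grip":1},{"dx":0.006,"dy":0.017,"dz":-0.0098,"wx":0.001,"wy":-0.001,"wz":0.0937,"grip":1},{"dx":0.006,"dy":0.017,"dz":-0.0098,"wx":0.001,"wy":-0.001,"wz":0.0937,"grip":1},{"dx":0.006,"dy":0.017,"dz":-0.0098,"wx":0.001,"wy":-0.001,"wz":0.0937,"grip":1},{"dx":0.006,"dy":0.017,"dz":-0.0098,"wx":0.001,"wy":-0.001,"wz":0.0937,"grip":1},{"dx":0.006,"dy":0.017,"dz":-0.0098,"wx":0.001,"wy":-0.001,"wz":0.0937,"grip":1},{"dx":0.006,"dy":0.017,"dz":-0.0098,"wx":0.001,"wy":-0.001,"wz":0.0937,"grip":1},{"dx":0,"dy":0,"dz":0,"wx":0,"wy":0,"wz":0,"grip":1},{"dx":0,"dy":0,"dz":0,"wx":0,"wy":0,"wz":0,"grip":1}]' && python3 - <<'E'
from plan import *
from h import *
print(env.state()['qpos'])
B=Bf(-20);R1=tool(B,D(40),-1);t=gtcp([545,306,133],B,R1);go(env.state(),t,R1)
im=[];
for n in('top','scene'):
  i,c=snap(n,n+'2.png');C=np.array([545,306,133])
  for q in[(-45,28,28),(-45,-28,28),(-45,-28,-28),(-45,28,-28),(45,28,28),(45,-28,28),(45,-28,-28),(45,28,-28)]: print(n,q,np.round(proj(c,C+B@q)))
  x,y=np.round(proj(c,[545,306,80])).astype(int); print('crop',x-50,y-75)
  im.append(cv2.resize(i[max(y-75,0):max(y-75,0)+150,x-50:x+50],(400,600),interpolation=cv2.INTER_CUBIC))
cv2.imwrite('pics/crop2.png',np.hstack(im)[...,::-1])
E
```

```text
time_s: 7.3
ee_pos: [554.9, 298.0, 141.1]
ee_rot: [179.3, 49.9, 158.9]
force: [1.3, 0.8, -2.1]
gripper_width: 56.1
[ 49.6033521   23.51544703 114.26500488 -71.75891979  49.10121719
  34.08860963]
d [-0.0018  0.0051 -0.0053] rv [-0.0081  0.0015  0.0095] n>= 1
top (-45, 28, 28) [165. 198.]
top (-45, -28, 28) [137. 188.]
top (-45, -28, -28) [148. 161.]
top (-45, 28, -28) [175. 171.]
top (45, 28, 28) [178. 205.]
top (45, -28, 28) [153. 196.]
top (45, -28, -28) [162. 171.]
top (45, 28, -28) [187. 180.]
crop 121 114
scene (-45, 28, 28) [429. 293.]
scene (-45, -28, 28) [450. 316.]
scene (-45, -28, -28) [425. 332.]
scene (-45, 28, -28) [404. 308.]
scene (45, 28, 28) [422. 318.]
scene (45, -28, 28) [441. 340.]
scene (45, -28, -28) [418. 356.]
scene (45, 28, -28) [399. 333.]
crop 369 264
```

View pics/crop2.png

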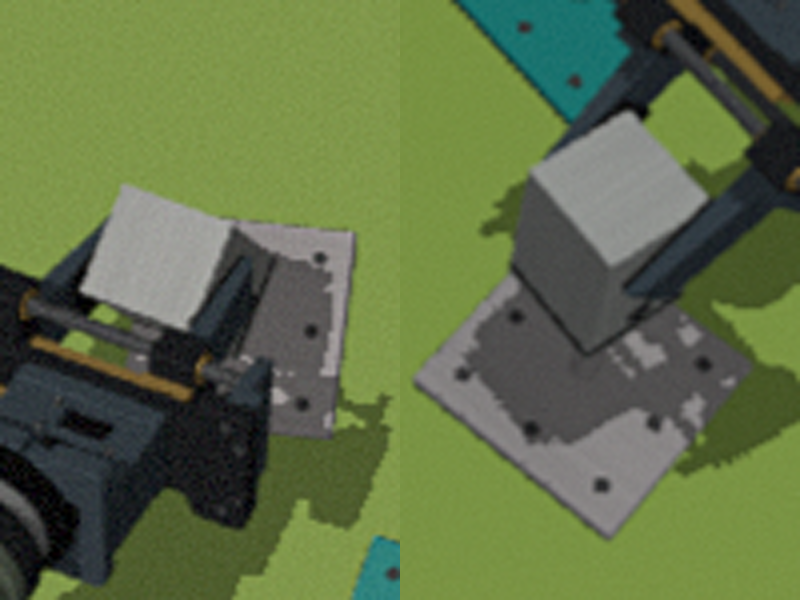

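The left crop (top view) shows the top face at about (151,160)–(180,171)–(168,196)–(141,186) px. The right crop (scene view) shows the bucket upright, mouth line at the bottom, held over the plate. Joint 4 is near its limit of -77, so I turn to heading -45 before descending.

```bash
python3 - <<'E'
from plan import *
from h import *
for z in(133,53):
 for hd in(-45,):
  B=Bf(hd);R1=tool(B,D(40),-1);t=gtcp([545,306,z],B,R1);print(t);go(env.state(),t,R1)
  for s in(100,120,135):print(s,*wrist(R1,t,s,320))
E
```

```text
[551.0491885  299.9508115  135.78703542]
d [-0.0043  0.001  -0.0061] rv [-0.0088  0.005  -0.4279] n>= 3
100 [ 51. -50.  88.  12.] [378. 473. 341.]
120 [ 51. -52.  76.  27.] [378. 473. 341.]
135 [ 51. -56.  67.  40.] [378. 473. 341.]
[551.0491885  299.9508115   55.78703542]
d [-0.0043  0.001  -0.0861] rv [-0.0088  0.005  -0.4279] n>= 3
100 [ 51. -50.  88.  12.] [378. 473. 261.]
120 [ 51. -52.  76.  27.] [378. 473. 261.]
135 [ 51. -56.  67.  40.] [378. 473. 261.]
```

```bash

python3 -m jog '[{"dx":-0.001,"dy":0.0002,"dz":-0.0015,"wx":-0.002,"wy":0.001,"wz":-0.107,"grip":1},{"dx":-0.001,"dy":0.0002,"dz":-0.0015,"wx":-0.002,"wy":0.001,"wz":-0.107,"grip":1},{"dx":-0.001,"dy":0.0002,"dz":-0.0015,"wx":-0.002,"wy":0.001,"wz":-0.107,"grip":1},{"dx":-0.001,"dy":0.0002,"dz":-0.0015,"wx":-0.002,"wy":0.001,"wz":-0.107,"grip":1},{"dx":0,"dy":0,"dz":0,"wx":0,"wy":0,"wz":0,"grip":1},{"dx":0,"dy":0,"dz":0,"wx":0,"wy":0,"wz":0,"grip":1},{"dx":0,"dy":0,"dz":0,"wx":0,"wy":0,"wz":0,"grip":1}]' && python3 - <<'E'
from plan import *
from h import *
print(env.state()['qpos'])
B=Bf(-45);R1=tool(B,D(40),-1);t=gtcp([545,306,133],B,R1);go(env.state(),t,R1)
im=[];
for n in('top','scene'):
  i,c=snap(n,n+'3.png')
  x,y=np.round(proj(c,[545,306,80])).astype(int); print('crop',x-50,y-75)
  im.append(cv2.resize(i[max(y-75,0):max(y-75,0)+150,x-50:x+50],(400,600),interpolation=cv2.INTER_CUBIC))
cv2.imwrite('pics/crop3.png',np.hstack(im)[...,::-1])
E
```

```text
time_s: 8.1
ee_pos: [550.7, 299.6, 135.7]
ee_rot: [-180.0, 50.0, 135.2]
force: [-0.2, -0.5, -3.0]
gripper_width: 55.5
[ 51.47147538  31.440931    99.80960552 -54.74416918  68.88165901
  36.7643479 ]
d [0.0004 0.0004 0.0001] rv [ 0.0004  0.0004 -0.0029] n>= 1
crop 121 114
crop 369 264
```

View pics/crop3.png

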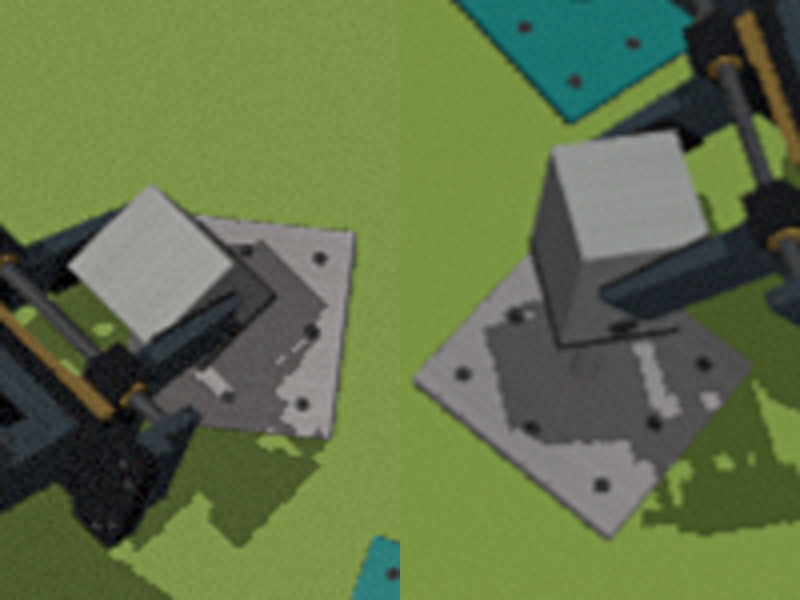

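Both views show the bucket upright over the plate with its mouth down. I triangulate the top-face centre from the corners to check.

```bash
python3 - <<'E'
from h import *
T=env.get_calibration('top');S=env.get_calibration('scene')
P=[]
for a,b in zip([(152,186),(70,265),(150,345),(233,262)],[(182,260),(308,235),(277,130),(153,148)]):
    p,e=tri(T,(121+a[0]/4,114+a[1]/4),S,(369+b[0]/4,264+b[1]/4));P.append(p);print(p.round(1),round(e,1))
print(np.mean(P,0))
for n,c,o,im in(('t',T,(121,114),cv2.imread('pics/top3.png')),):
  # rim corner visible at lower right in top: (275,295)
  print(onz(c,121+275/4,114+295/4,88),onz(c,121+275/4,114+295/4,178))
print('scene rim corner (+x)',onz(S,369+160/4,264+346/4,88))
E
```

```text
[583.2 303.9 171.5] 0.2
[543.5 341.6 175.5] 1.2
[504.5 304.4 173.3] 3.1
[544.9 265.  173.4] 2.7
[544.04441005 303.71906867 173.43209011]
[545.25226012 264.43516763  88.        ] [528.53926891 242.36181667 178.        ]
scene rim corner (+x) [581.31783379 304.13344526  88.        ]
```

Bucket centre measures (544, 304) and the stand (545, 306), both within the 16 mm of play. Top face height 173 is about 4 mm below plan, within the error. Descend 66 mm with a 2 mm y correction, then creep.

```bash

python3 -m jog '[{"dx":0.001,"dy":0.002,"dz":-0.006,"wx":0,"wy":0,"wz":0,"grip":1},{"dx":0,"dy":0,"dz":-0.01,"wx":0,"wy":0,"wz":0,"grip":1},{"dx":0,"dy":0,"dz":-0.01,"wx":0,"wy":0,"wz":0,"grip":1},{"dx":0,"dy":0,"dz":-0.01,"wx":0,"wy":0,"wz":0,"grip":1},{"dx":0,"dy":0,"dz":-0.01,"wx":0,"wy":0,"wz":0,"grip":1},{"dx":0,"dy":0,"dz":-0.01,"wx":0,"wy":0,"wz":0,"grip":1},{"dx":0,"dy":0,"dz":-0.006,"wx":0,"wy":0,"wz":0,"grip":1},{"dx":0,"dy":0,"dz":-0.004,"wx":0,"wy":0,"wz":0,"grip":1},{"dx":0,"dy":0,"dz":0,"wx":0,"wy":0,"wz":0,"grip":1},{"dx":0,"dy":0,"dz":0,"wx":0,"wy":0,"wz":0,"grip":1}]'
python3 -m jog '[{"dx":0,"dy":0,"dz":-0.002,"wx":0,"wy":0,"wz":0,"grip":1},{"dx":0,"dy":0,"dz":-0.002,"wx":0,"wy":0,"wz":0,"grip":1},{"dx":0,"dy":0,"dz":0,"wx":0,"wy":0,"wz":0,"grip":1},{"dx":0,"dy":0,"dz":0,"wx":0,"wy":0,"wz":0,"grip":1}]'
python3 -m jog '[{"dx":0,"dy":0,"dz":-0.002,"wx":0,"wy":0,"wz":0,"grip":1},{"dx":0,"dy":0,"dz":-0.002,"wx":0,"wy":0,"wz":0,"grip":1},{"dx":0,"dy":0,"dz":0,"wx":0,"wy":0,"wz":0,"grip":1},{"dx":0,"dy":0,"dz":0,"wx":0,"wy":0,"wz":0,"grip":1}]'
```

```text
time_s: 9.2
ee_pos: [552.4, 302.6, 69.9]
ee_rot: [179.9, 50.0, 135.0]
force: [0.2, 0.3, -3.0]
gripper_width: 55.9
time_s: 9.6
ee_pos: [552.2, 302.5, 65.6]
ee_rot: [179.9, 50.0, 135.1]
force: [-1.6, 0.1, -3.7]
gripper_width: 56.1
time_s: 10.0
ee_pos: [552.2, 302.4, 61.5]
ee_rot: [179.9, 50.0, 135.1]
force: [-0.5, -0.3, -2.3]
gripper_width: 56.0
```

Nominal contact is at TCP z ≈ 55.8. I keep creeping and watch the force.

```bash

python3 -m jog '[{"dx":0,"dy":0,"dz":-0.002,"wx":0,"wy":0,"wz":0,"grip":1},{"dx":0,"dy":0,"dz":-0.0015,"wx":0,"wy":0,"wz":0,"grip":1},{"dx":0,"dy":0,"dz":0,"wx":0,"wy":0,"wz":0,"grip":1},{"dx":0,"dy":0,"dz":0,"wx":0,"wy":0,"wz":0,"grip":1}]'
python3 -m jog '[{"dx":0,"dy":0,"dz":-0.001,"wx":0,"wy":0,"wz":0,"grip":1},{"dx":0,"dy":0,"dz":0,"wx":0,"wy":0,"wz":0,"grip":1},{"dx":0,"dy":0,"dz":0,"wx":0,"wy":0,"wz":0,"grip":1}]'
```

```text
time_s: 10.4
ee_pos: [552.3, 302.5, 58.2]
ee_rot: [179.9, 50.0, 135.1]
force: [0.1, -0.0, -2.0]
gripper_width: 55.8
time_s: 10.7
ee_pos: [552.3, 302.5, 58.2]
ee_rot: [179.8, 50.1, 135.0]
force: [-4.0, 1.2, 6.1]
gripper_width: 56.0
```

```bash

python3 -m jog '[{"dx":0,"dy":0,"dz":-0.001,"wx":0,"wy":0,"wz":0,"grip":1},{"dx":0,"dy":0,"dz":0,"wx":0,"wy":0,"wz":0,"grip":1},{"dx":0,"dy":0,"dz":0,"wx":0,"wy":0,"wz":0,"grip":1}]'; python3 - <<'E'
from h import *
for k in range(3):print(env.state()['force'],env.state()['ee_pos']); env.grab_frame('scene')
E
```

```text
time_s: 11.0
ee_pos: [552.3, 302.4, 58.1]
ee_rot: [179.8, 50.2, 135.0]
force: [-6.2, 0.9, 10.0]
gripper_width: 55.9
[-6.21099617  0.89934704  9.97180729] [552.25873303 302.39690866  58.07662377]
[-5.94157999  0.74815258 10.53197647] [552.26764759 302.44184518  58.12579288]
[-6.13490114  1.39290535  9.4471107 ] [552.27453881 302.40135167  58.11251113]
```

Contact with the plate is at about 10 N, since the post tip would have met it 45 mm higher. Release and retreat along the tool axis.

```bash

python3 -m jog '[{"dx":0,"dy":0,"dz":0,"wx":0,"wy":0,"wz":0,"grip":0.3},{"dx":0,"dy":0,"dz":0,"wx":0,"wy":0,"wz":0,"grip":-0.3},{"dx":0,"dy":0,"dz":0,"wx":0,"wy":0,"wz":0,"grip":-0.6},{"dx":0,"dy":0,"dz":0,"wx":0,"wy":0,"wz":0,"grip":-1},{"dx":0,"dy":0,"dz":0,"wx":0,"wy":0,"wz":0,"grip":-1},{"dx":0,"dy":0,"dz":0,"wx":0,"wy":0,"wz":0,"grip":-1},{"dx":0,"dy":0,"dz":0,"wx":0,"wy":0,"wz":0,"grip":-1}]' && python3 -m jog '[{"dx":-0.0054,"dy":0.0054,"dz":0.0064,"wx":0,"wy":0,"wz":0,"grip":-1},{"dx":-0.0108,"dy":0.0108,"dz":0.0129,"wx":0,"wy":0,"wz":0,"grip":-1},{"dx":-0.0108,"dy":0.0108,"dz":0.0129,"wx":0,"wy":0,"wz":0,"grip":-1},{"dx":-0.0108,"dy":0.0108,"dz":0.0129,"wx":0,"wy":0,"wz":0,"grip":-1},{"dx":-0.0108,"dy":0.0108,"dz":0.0129,"wx":0,"wy":0,"wz":0,"grip":-1},{"dx":-0.0108,"dy":0.0108,"dz":0.0129,"wx":0,"wy":0,"wz":0,"grip":-1},{"dx":-0.0108,"dy":0.0108,"dz":0.0129,"wx":0,"wy":0,"wz":0,"grip":-1},{"dx":0,"dy":0,"dz":0,"wx":0,"wy":0,"wz":0,"grip":-1},{"dx":0,"dy":0,"dz":0,"wx":0,"wy":0,"wz":0,"grip":-1}]' && python3 - <<'E'
from h import *
im=[]
for n in('top','scene'):
  i,c=snap(n,n+'4.png')
  x,y=np.round(proj(c,[545,306,40])).astype(int); print('crop',x-50,y-75)
  im.append(cv2.resize(i[max(y-75,0):max(y-75,0)+150,x-50:x+50],(400,600),interpolation=cv2.INTER_CUBIC))
cv2.imwrite('pics/crop4.png',np.hstack(im)[...,::-1])
E
```

```text
time_s: 11.85
ee_pos: [552.2, 302.4, 55.9]
ee_rot: [179.9, 50.0, 135.1]
force: [0.3, -0.3, 0.2]
gripper_width: 90.9
time_s: 12.75
ee_pos: [481.5, 373.4, 140.5]
ee_rot: [179.8, 50.0, 135.1]
force: [-0.8, -0.2, -0.2]
gripper_width: 91.3
crop 126 117
crop 366 273
```

View pics/crop4.png

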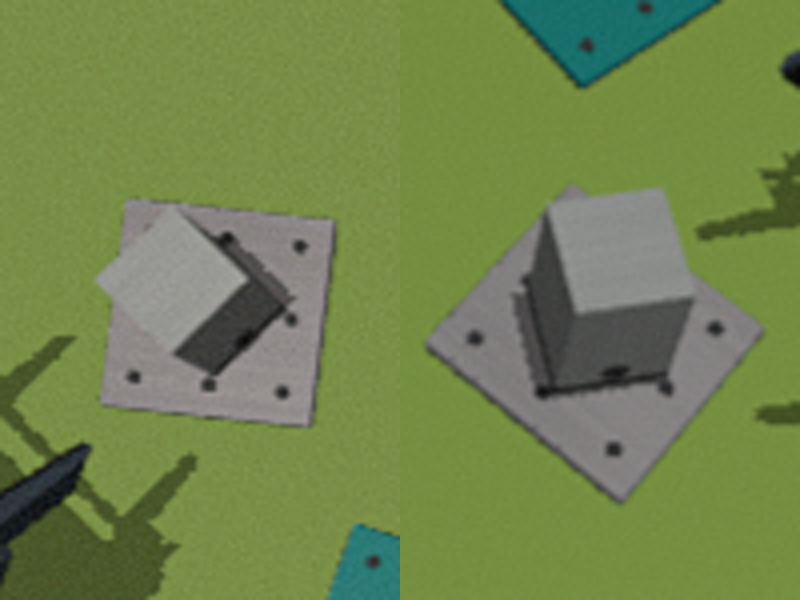

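```bash
python3 - <<'E'
from h import *
T=env.get_calibration('top');S=env.get_calibration('scene')
P=[]
for a,b in zip([(177,205),(95,280),(172,355),(250,280)],[(178,313),(292,296),(263,187),(145,205)]):
    p,e=tri(T,(126+a[0]/4,117+a[1]/4),S,(366+b[0]/4,273+b[1]/4));P.append(p);print(p.round(1),round(e,1))
print(np.mean(P,0))
a=cv2.imread('pics/top1.png');b=cv2.imread('pics/top4.png')
print('short diff',cv2.absdiff(a,b)[160:222,390:462].max(),cv2.absdiff(a,b)[160:222,390:462].mean())
print(env.state()['force'],env.state()['time_s'])
E
```

```text
[584.8 306.2  93.2] 4.1
[546.  345.8  94.1] 0.6
[505.7 306.5  94.4] 2.3
[545.6 266.6  92.8] 1.6
[545.51047086 306.25584128  93.63538241]
short diff 30 4.753136200716846
[-0.46068559 -0.33419945 -0.38092256] 12.85
```

The top face is level (corners 92.8–94.4 mm). That matches the expected 98 mm, given that this camera pair has read about 3–4 mm low throughout. The centre is on the post. Handing in.

```bash
python3 -c "
from workcell import env
env.job_done()"
```

```text
the job is handed in; nothing more can be done
```

The deep bucket is standing mouth-down over the post of the bare steel stand, and I handed the job in at about 13 s. I gripped it by its y sides near the closed end and turned it mouth down. I then lowered it until the rim touched the plate at about 10 N, opened the gripper and backed off along the tool axis.

**Last checks:**
- **Position:** the bucket's centre measures (545.5, 306.3) mm, against about (545, 306) for the stand. The 16 mm of sideways play covers that easily.
- **Level and height:** the four top corners read 92.8–94.4 mm, so it sits level. The expected height is 98 mm; the reading is about 4 mm low, in line with the same cameras' earlier readings (73.4 for 76, and 173 for about 178).
- **Gripper:** force on the tool is back to about zero and the fingers are clear of the bucket.
- **Short bucket:** the before and after top pictures of it differ only slightly (mean 4.8, at most 30 of 255). I took that as noise and did not check it further.

**What went wrong:**
- My first jog calls were refused because some rows lacked keys; nothing moved.
- At the first hover, joint 4 came within about 5 degrees of its limit, so I turned the tool 25 degrees before lowering.

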